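# Home the reagent carousel, then present the tall bottle and hold

### The job

Take the upright grip of the reagent carousel's crank and turn the tray gently clockwise (seen from above) until you feel it come up hard against its hidden end stop, pressing there a moment; then turn it back anticlockwise until the tallest bottle on the tray stands squarely in line with the fixed pointer at the front. Turn by the grip only: do not touch or topple any of the containers on the tray, and leave everything else on the bench where it is. Finish while still holding the grip, keeping the tray still.

Things in the scene. Friction and masses are not known exactly. Their poses are not given: they have to be found in the camera images.
- axis (a point): point on the carousel's upright turning axis, 228 mm above the table; its own -x axis points level to the front, at the pointer. Fixed in a run. Tray: 250 mm across, white plastic, floor 48 mm above the table, 10 mm rim, centre column 20 mm thick; a level steel crank arm, 16 mm wide, top 203 mm above the table, reaches over the containers.
- pointer_tip (a point): tip of the steel arrow that stands fixed at the carousel's front, just outside the tray rim: 138 mm from the axis, 58 mm above the table, flat arrow head pointing at the axis.
- grip_mid (a point): middle of the crank's upright black hand grip: round, 16 mm thick (18 at its ends), 50 mm tall (203 to 253 mm above the table), 70 mm from the axis, on the end of the crank arm. It spins freely about its own upright axis, so the hand need not turn. Moving it round the axis turns the tray with all on it; drag is about 1 N at the grip.
- tray (a joint): angle of the tray, rad, growing anticlockwise seen from above; 0 is hard against the unseen end stop that ends clockwise turning, the other end of travel is 5.6. A run starts 0.6 to 1.4 from the stop. Where the stop lies relative to the pointer differs from run to run; nothing shows it.
- tall_mid (a point): centre, half-way up, of the tall bottle: glass, screw cap, 52 mm across, 130 mm tall (the other five containers on the tray are 58 to 80 mm tall, same materials). It stands loose on the tray 88 mm from the axis and rides by friction, so turn without jerks. From the stop, 1.3 to 4.9 rad of anticlockwise turning bring it to the pointer.
- jar1: squat jar, 54 mm across, 66 mm tall, loose on the tray, centre 88 mm from the axis; origin at the centre of its underside, z up.
- jar2: small bottle, 50 mm across, 80 mm tall, loose on the tray, centre 88 mm from the axis; origin at the centre of its underside, z up.
- jar3: squat jar, 54 mm across, 66 mm tall, loose on the tray, centre 88 mm from the axis; origin at the centre of its underside, z up.
- jar4: small bottle, 50 mm across, 80 mm tall, loose on the tray, centre 88 mm from the axis; origin at the centre of its underside, z up.
- jar5: squat jar, 48 mm across, 58 mm tall, loose on the tray, centre 88 mm from the axis; origin at the centre of its underside, z up.
- beaker: glass beaker, 72 mm across, 95 mm tall, loose on the bench beside the carousel, to be left alone; origin at the centre of its underside.
- powder_jar: white plastic jar, 80 mm across, 110 mm tall, loose on the bench beside the carousel, to be left alone; origin at the centre of its underside.
- tip_box: pipette tip box, 122 x 87 mm, 72 mm tall, loose on the bench beside the carousel, to be left alone; origin at the centre of its underside.
- media: glass bottle with cap, 72 mm across, 140 mm tall, loose on the bench beside the carousel, to be left alone; origin at the centre of its underside.
- dish: shallow glass dish, 90 mm across, 16 mm tall, loose on the bench beside the carousel, to be left alone; origin at the centre of its underside.

How it is judged (in metres and radians):
On the way:
1. the tray is pressed by the grip against its end stop (within 0.04 rad of it) for 0.2 s (value of joint tray below 0.04 rad and contact force between the fingers and grip above 1 N), for 0.2 s.
At the end, for the whole second after the job is handed in: The tall bottle stands upright on the tray with its centre within 12 mm to either side of the line from the axis to the pointer, on the pointer's side; the tray is still (under 0.05 rad/s) and the fingers hold the grip (contact force over 1 N) (y of tall_mid in the frame of axis between -0.012 and 0.012 m and x of tall_mid in the frame of axis below -0.06 m and horizontal distance between tall_mid and axis below 0.115 m and angle between tall_mid's own z axis and vertical below 0.1 rad and height (world z) of tall_mid between 0.1 and 0.125 m and velocity of joint tray between -0.05 and 0.05 rad/s and contact force between the fingers and grip above 1 N); the arm keeps its last pose, push and grip.
It fails at once if a container on the tray is touched by the robot (contact force between any of the fingers, the arm and tall above 0.5 N or contact force between any of the fingers, the arm and jar1 above 0.5 N or contact force between any of the fingers, the arm and jar2 above 0.5 N or contact force between any of the fingers, the arm and jar3 above 0.5 N or contact force between any of the fingers, the arm and jar4 above 0.5 N or contact force between any of the fingers, the arm and jar5 above 0.5 N).
It fails at once if a container on the tray topples (angle between any of tall_mid, jar1, jar2, jar3, jar4, jar5's own z axis and vertical above 0.35 rad).
It fails at once if something on the bench beside the carousel is moved by more than 15 mm (distance of any of beaker, powder_jar, tip_box, media, dish from where it was at the start of the episode above 0.015 m).
It also fails if it takes over 54 s, if anything falls off the work surface, if the arm or the gripper's body presses on something with over 40 N, if the wrist force passes 120 N, or if a joint passes its speed limit or range.

### The arm

A 6-joint arm with a two-finger parallel gripper is mounted at the origin on the work surface. World frame = base frame: x ahead of the robot, y to its left, z up, the work surface at z = 0. Lengths are in mm, angles in degrees, forces in N, time in s.
With the tool pointing down it reaches from about 350 to 850 mm from the base axis. Payload 8.1 kg.
Tool frame: the origin (TCP) lies on the centre line of the jaws, within the pads' length; the fingertips stand r.tip_extent ahead of it and the grasp point (between the pads) lies 8 mm behind it (r.tip_extent is the distance from the TCP to the fingertips, in mm); z points along the fingers, y is the direction in which the jaws open and shut (so a half turn about z gives the same grasp; the last joint's range is limited). The gripper opens to 85 mm and grips with 20 to 120 N. Pads are 22 mm wide; open, the fingers measure 114 mm over their backs; the gripper's body (76 mm by 85 mm) begins 54 mm behind the grasp point. The pads swing forward as they close: fully open they stand 13 mm farther back than shut.
Start: joints at [-81.555, 7.471, 85.268, -0, 87.261, -4.893], TCP at [138.442, -583.814, 242.292] pointing down, gripper open.
Joint ranges: [-169.43, 169.43], [-51.17, 129.36], [1.28, 143.12], [-76.62, 256.62], [0, 156.53], [-152.29, 152.29]. Speed limits (degrees/s): [136.94, 136.94, 159.86, 180, 180, 180].

### API

Orientations are given as [roll, pitch, yaw] about the fixed x, y, z axes, in that order (R = Rz(yaw) Ry(pitch) Rx(roll)).
In Python, from bench import sense, optics, hand_in, spotter, r gives the robot as it stands.
- The arm moves only by the tool apply_moves, never from a script. Its argument "series" is a list of rows, each a list of 3 entries, a list of its own where there are three numbers: the opening, from 0 (shut) to 1 (fully open), then the shift along the world's x, y, z in m, then the turn about the world's z in rad. In form: [[grip, [x, y, z], turn], ...]. A call has 1 to 5 rows; each row is the pose to reach, as a shift and turn from the pose measured when the call began; what a row does not reach only later rows make up. A row lasts 1/8 s, in which the tool goes at most 62.5 mm and 10.7 degrees, less where a joint would pass 70% of its speed; a pose out of reach is approached as far as the arm can. A call with a gripper value outside its range is refused whole. The fingers move at their own pace and stop on an object; "grip_force" is the grip in N (left out, the last holds). Time passes only in rows, so rows that repeat a pose let the fingers close. It gives the time, the measured TCP pose, the force and the opening at its end, in the units of the state.
- sense(): the state, without advancing time (a new reading comes with each control period).
- optics.snapshot(name): name is "scene" or "top" or "wrist"; returns a dict with "color" (384x512x3 uint8, blue, green, red), "intrinsics" (3x3 intrinsics, pixels), "rvec" (rotation vector, rad) and "tvec" (3), from world to camera coordinates, as OpenCV has them. Camera axes: x right, y down, z forward; pixel columns grow to the right and rows downward; lengths in mm; the calibration is good to about 2 mm. A picture is of the moment at which its call begins. There is no depth.
- hand_in(): hands the job in, once; it reports no verdict.
Trained networks look in a picture, given as the dict that the camera call returned (one of the last four; its "shot" number tells which), for a name from the list of things; names that differ only in an ending like _2 or _b are one class to them, and where a whole thing is asked for, a point or a joint stands for the part that bears it (a point fixed in the world has none). Each returns a list of dicts, best first, with "p" (0 to 1); they miss things now and then, are a little off and sometimes report something else, mostly with a low value. They report only what shows in the picture. A call takes as long as a camera call.
- spotter.search_frame(picture, query): "xyz" ([x, y, z] in mm, in the coordinates of the camera as it stood for that picture, good to about 4 mm: the middle of the surface that is visible of it).
- spotter.masks_of(picture, query): "mask" (384x512 bool, what is visible of it).
The state is a dict: "time": time; "joint_pos": joint angles; "qd": joint speeds; "joint_efforts": joint torques, N m; "tool_pos": TCP position; "tcp_rot": TCP orientation; "ft_force": force on the tool from outside, world axes, zero at the start; "wrist_torque": the same for the moment, N m; "finger_gap": finger opening in mm.
Only numpy, scipy, OpenCV 4.12 (cv2) and the standard library are available. Lean on these libraries where they do the work, as an engineer would, in place of code of your own. Each camera call takes 0.05 s, during which the arm holds its last target.

## Working session

There is one attempt and no reset: what is moved stays moved. The work goes in short steps, Python scripts to look and compute and a tool call to move; the robot and the scene stay as the last step left them, time stands still between calls to the robot, and variables do not carry over. Pictures are saved under pics/ and viewed, and the job is handed in when it is done.

Besides the shell and the picture viewer there is one more tool, called as name(argument=value, ...) on one line, values as JSON. apply_moves: Moves the arm, as the interface text tells. Its arguments: {"type":"object","properties":{"series":{"type":"array"},"grip_force":{"type":"number"}},"required":["series"]}

```bash
mkdir -p pics; ls; cat > h.py <<'E'
import numpy as np, cv2
from bench import sense, optics, hand_in, spotter, r
def snap(n,f):
    s=optics.snapshot(n); cv2.imwrite('pics/'+f,s['color']); return s
def w(s,p):
    R=cv2.Rodrigues(np.array(s['rvec'],float))[0]; return R.T@(np.array(p,float).ravel()-np.array(s['tvec'],float).ravel())
def proj(s,P):
    return cv2.projectPoints(np.array(P,float).reshape(-1,1,3),np.array(s['rvec'],float),np.array(s['tvec'],float),np.array(s['intrinsics'],float),None)[0].reshape(-1,2)
def ray_z(s,uv,z):
    R=cv2.Rodrigues(np.array(s['rvec'],float))[0]; t=np.array(s['tvec'],float).ravel()
    c=-R.T@t; d=R.T@np.linalg.inv(np.array(s['intrinsics'],float))@np.array([uv[0],uv[1],1.]); k=(z-c[2])/d[2]; return c+k*d
E
python3 - <<'E'
from h import *
print(sense()); print(r.tip_extent)
for n in ['scene','top','wrist']:
    s=snap(n,n+'0.png')
    for q in ['grip_mid','tall_mid','pointer_tip','axis','tray','jar1','beaker','media','powder_jar','tip_box']:
        try: print(n,q,[(np.round(w(s,d['xyz']),1).tolist(),round(d['p'],2)) for d in spotter.search_frame(s,q)][:3])
        except Exception as e: print(n,q,e)
print(sense()['time'])
E
```

```text
pics
{'time': 0.0, 'joint_pos': array([-8.15542704e+01,  7.51636757e+00,  8.53282048e+01,  2.79465903e-04,
        8.72594173e+01, -4.89310830e+00]), 'qd': array([-0.00922408,  0.00043362,  0.07668179,  0.00742093, -0.00569667,
       -0.04439054]), 'joint_efforts': array([-2.02347219e-03, -5.69405222e+01, -5.00556493e+01, -2.65747585e-04,
        1.49505632e-02,  2.24196776e-05]), 'tool_pos': array([ 138.37354507, -583.30313001,  241.24155571]), 'tcp_rot': array([-1.79896413e+02, -9.14811511e-03,  1.33388160e+01]), 'ft_force': array([-1.15366868,  0.06724172, -1.54307864]), 'wrist_torque': array([ 0.00253929,  0.01614565, -0.01078646]), 'finger_gap': 85.04569669377067}
11.0
scene grip_mid []
scene tall_mid [([544.9, -18.2, 120.2], 0.95)]
scene pointer_tip [([651.0, -65.6, 6.3], 0.98), ([615.6, -53.8, 223.9], 0.74)]
scene axis [([650.8, -65.7, 2.8], 0.92)]
scene tray [([595.7, -96.8, 51.6], 0.77)]
scene jar1 [([654.7, -117.8, 95.0], 0.94), ([491.7, -78.4, 82.6], 0.87), ([599.0, -181.1, 99.7], 0.78)]
scene beaker [([685.2, 81.7, 66.0], 0.95)]
scene media [([418.4, -250.1, 87.1], 0.79)]
scene powder_jar [([575.2, 112.7, 85.7], 0.95)]
scene tip_box [([538.7, -297.7, 71.1], 0.64)]
top grip_mid [([598.8, -58.5, 225.0], 0.43)]
top tall_mid [([522.6, -18.2, 138.8], 0.77), ([584.1, -186.3, 117.7], 0.24)]
top pointer_tip [([419.3, -41.0, 8.8], 0.7)]
top axis [([420.2, -42.3, 13.8], 0.84)]
top tray [([549.4, -97.9, 49.0], 0.73)]
top jar1 [([468.7, -79.3, 105.0], 0.93), ([492.7, -164.4, 107.2], 0.93), ([584.3, -187.3, 119.1], 0.79)]
top beaker [([683.2, 78.7, 44.9], 0.88), ([543.5, 105.6, 108.5], 0.55)]
top media [([396.0, -249.2, 96.0], 0.72)]
top powder_jar [([541.0, 101.7, 110.6], 0.88)]
top tip_box [([512.6, -303.2, 71.6], 0.61)]
wrist grip_mid []
wrist tall_mid []
wrist pointer_tip []
wrist axis []
wrist tray []
wrist jar1 []
wrist beaker []
wrist media []
wrist powder_jar []
wrist tip_box []
1.65
```

View pics/scene0.png

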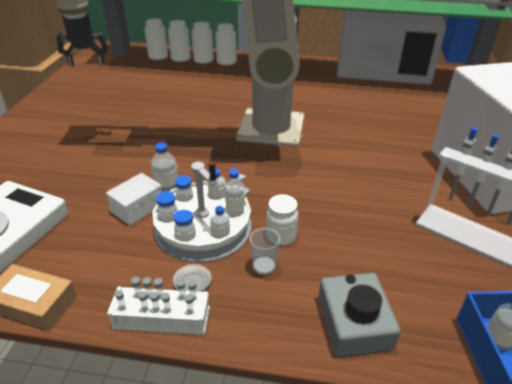

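View pics/top0.png

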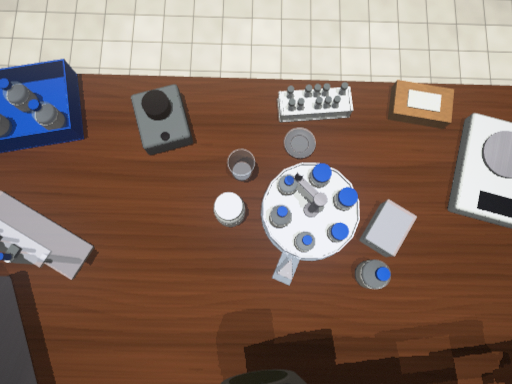

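```bash
python3 - <<'E'
import cv2,numpy as np
a=cv2.imread('pics/scene0.png')[135:265,130:290]; b=cv2.imread('pics/top0.png')[150:300,240:400]
a=cv2.resize(a,None,fx=5,fy=5,interpolation=cv2.INTER_CUBIC)[:600]
cv2.imwrite('pics/a0.png',a); cv2.imwrite('pics/b0.png',cv2.resize(b,None,fx=4,fy=4,interpolation=cv2.INTER_CUBIC))
E
```

```text
(no output)
```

View pics/a0.png

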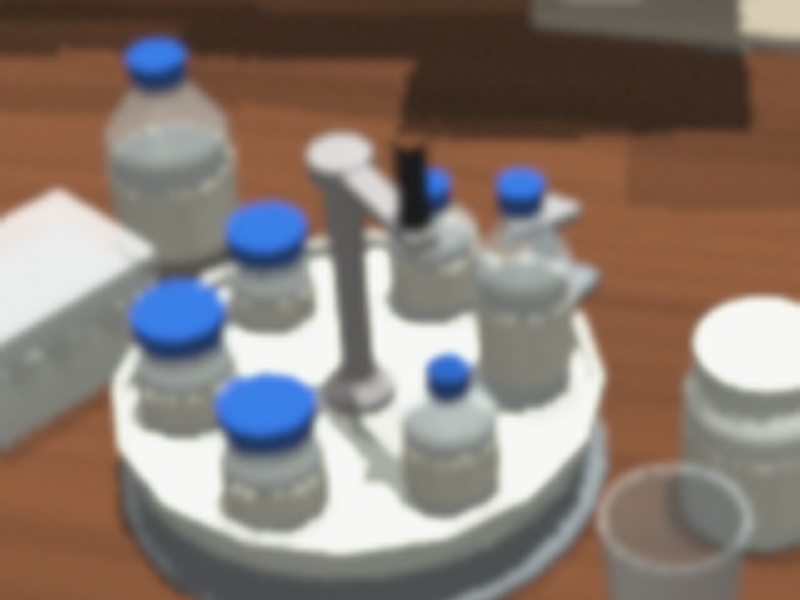

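View pics/b0.png

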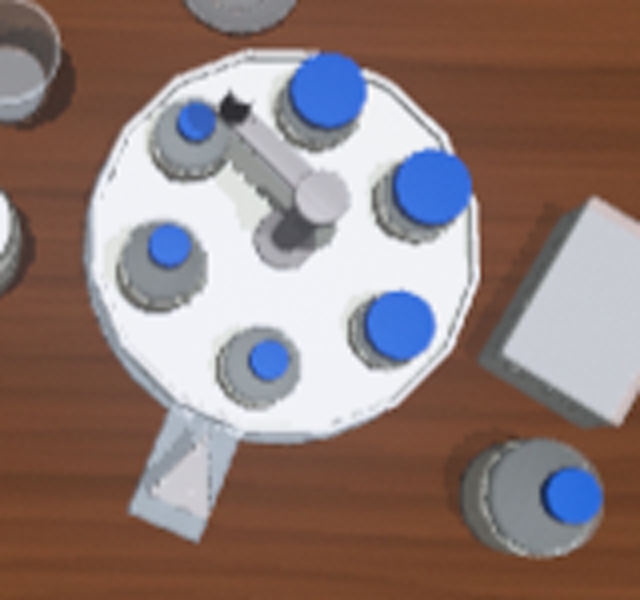

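```bash
python3 - <<'E'
from h import *
s=optics.snapshot('top'); c=optics.snapshot('scene')
def t(cx,cy): return (240+cx/4,150+cy/4)
print('cam',w(s,[0,0,0]),w(c,[0,0,0]))
def sc(cx,cy): return (130+cx/5,135+cy/5)
A=ray_z(s,t(322,196),229); print('axis top',A, 'foot',ray_z(s,t(287,241),52))
print('axis scene cap',ray_z(c,sc(340,152),229),'foot',ray_z(c,sc(360,390),52))
print('grip top',ray_z(s,t(235,102),253),'bottom', ray_z(s,t(237,112),203))
print('grip scene',ray_z(c,sc(410,150),253),ray_z(c,sc(417,232),203))
print('pointer tip',ray_z(s,t(197,430),58), ray_z(s,t(175,497),58))
print('tall cap',ray_z(s,t(170,245),178),'scene',ray_z(c,sc(521,180),178))
m=spotter.masks_of(s,'tray')[0]['mask']; 
m2=spotter.masks_of(s,'tall_mid'); print([(d['p'],np.argwhere(d['mask']).mean(0)[::-1]) for d in m2])
# project circles for verifying
for name,S,sf,org in (('top',s,4,(240,150)),('scene',c,5,(130,135))):
    im=cv2.resize(S['color'],None,fx=sf,fy=sf,interpolation=cv2.INTER_CUBIC)
    th=np.linspace(0,2*np.pi,80)
    ctr=(A[:2]+ray_z(s,t(287,241),52)[:2]+ray_z(c,sc(340,152),229)[:2]+ray_z(c,sc(360,390),52)[:2])/4
    for R,z,col in((125,58,(0,0,255)),(70,203,(0,255,0)),(138,58,(255,0,255))):
        p=proj(S,np.c_[ctr[0]+R*np.cos(th),ctr[1]+R*np.sin(th),0*th+z])
        cv2.polylines(im,[((p+.5)*sf).astype(int).reshape(-1,1,2)],True,col,1)
    im=im[org[1]*sf:org[1]*sf+600,org[0]*sf:org[0]*sf+800]
    cv2.imwrite('pics/v_%s.png'%name,im)
print(ctr)
E
```

```text
cam [ 375.87407989   50.51668647 1149.68331899] [1444.43984865  186.15137582  851.75295245]
axis top [ 552.57303656 -102.10531361  229.        ] foot [ 556.1083996  -108.36122946   52.        ]
axis scene cap [593.48603116 -92.03463527 229.        ] foot [ 560.57387025 -103.07497021   52.        ]
grip top [598.53588966 -51.35615365 253.        ] bottom [605.11068614 -58.19392168 203.        ]
grip scene [619.12595789 -50.81295579 253.        ] [614.17560522 -51.36068979 203.        ]
pointer tip [432.45164359 -49.9375748   58.        ] [390.42049644 -36.38191602  58.        ]
tall cap [531.3989267  -22.59451366 178.        ] scene [531.13087563 -19.90674932 178.        ]
[(0.75, array([279.37440758, 216.12559242]))]
[ 565.68533439 -101.39403714]
```

View pics/v_top.png

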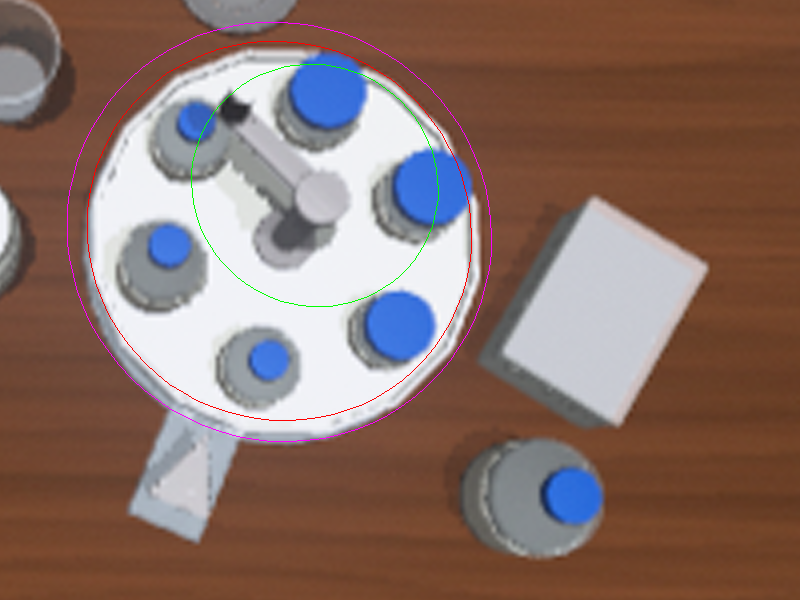

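View pics/v_scene.png

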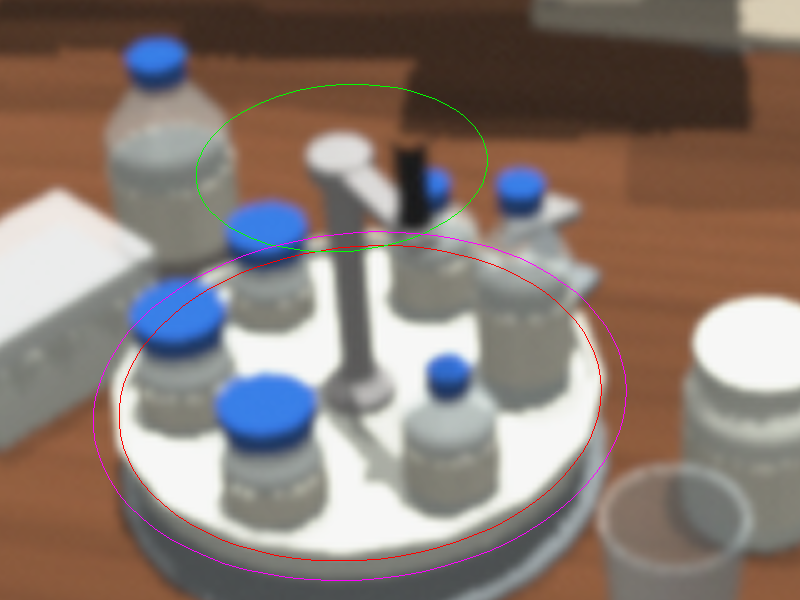

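```bash
python3 - <<'E'
from h import *
s=optics.snapshot('top'); c=optics.snapshot('scene')
def t(cx,cy): return (240+cx/4-.4,150+cy/4-.4)
def sc(cx,cy): return (130+cx/5-.4,135+cy/5-.4)
for z in (203,206,210): print(z,ray_z(s,t(322,196),z),ray_z(c,sc(340,152),z))
print('foot',ray_z(s,t(287,241),52),ray_z(c,sc(360,388),52))
print('grip top',ray_z(s,t(235,102),253),ray_z(c,sc(410,150),253))
print('grip bot',ray_z(c,sc(417,228),203))
m=spotter.masks_of(s,'tray')[0]['mask'].astype(np.uint8)
# white rim: threshold
hsv=cv2.cvtColor(s['color'],cv2.COLOR_BGR2HSV)
wm=((hsv[...,1]<40)&(hsv[...,2]>190)).astype(np.uint8); wm[:, :255]=0; wm[:,362:]=0; wm[:160]=0; wm[262:]=0
n,l,st,_=cv2.connectedComponentsWithStats(wm); k=1+np.argmax(st[1:,4]); cn=max(cv2.findContours((l==k).astype(np.uint8),0,1)[0],key=len)
hull=cv2.convexHull(cn).reshape(-1,2)
P=np.array([ray_z(s,q,57)[:2] for q in hull])
from scipy.optimize import least_squares
f=least_squares(lambda v:np.hypot(P[:,0]-v[0],P[:,1]-v[1])-v[2],[556,-104,125],loss='soft_l1'); print('rim',f.x,np.round(f.fun,1))
f=least_squares(lambda v:np.hypot(P[:,0]-v[0],P[:,1]-v[1])-125,[556,-104],loss='soft_l1'); print('rim',f.x)
for nm,S in (('top',s),('scene',c)):
  for q in('grip_mid','tall_mid'):
    for d in spotter.masks_of(S,q)[:2]: print(nm,q,d['p'],d['mask'].sum(),np.argwhere(d['mask']).mean(0)[::-1])
print(sense()['time'])
E
```

```text
203 [ 558.46076247 -105.51592447  203.        ] [ 556.49295146 -105.0541197   203.        ]
206 [ 557.88215288 -105.02146363  206.        ] [ 560.59904559 -103.70751082  206.        ]
210 [ 557.11067343 -104.3621825   210.        ] [ 566.07383777 -101.91203232  210.        ]
foot [ 557.13823258 -107.3201506    52.        ] [ 557.64080392 -104.94223506   52.        ]
grip top [599.40411885 -50.48701657 253.        ] [617.76238476 -52.07690477 253.        ]
grip bot [609.8190163  -53.39040299 203.        ]
rim [ 557.76294437 -105.07857603  126.81636488] [-1.2  0.2  1.1  0.4 -0.2  0.6 -0.9  0.6 -0.8 -0.3 -0.3 -1.4 -0.4  0.4
 11.4 30.3 -0.   0.  -0.6 -1.4 -0.5  0.6  0.2 -0.1  0.6]
rim [ 558.54920921 -105.7791721 ]
top grip_mid 0.44 13 [298.46153846 177.84615385]
top tall_mid 0.68 434 [279.62672811 216.47695853]
scene grip_mid 0.34 876 [163.69748858 167.85159817]
scene tall_mid 0.69 726 [234.26721763 194.89118457]
2.2
```

apply_moves(series=[[1,[0.02,0.02,0.05],0],[1,[0.05,0.06,0.09],0],[1,[0.08,0.11,0.12],0],[1,[0.11,0.16,0.14],0],[1,[0.14,0.21,0.15],0]], grip_force=25)

```text
time: 2.82
tool_pos: [279.1, -372.7, 393.9]
tcp_rot: [179.9, -0.1, 13.3]
ft_force: [1.5, -0.4, 0.9]
finger_gap: 85.2
```

apply_moves(series=[[1,[0.035,0.04,0],0],[1,[0.075,0.08,0],0],[1,[0.115,0.12,0],0],[1,[0.155,0.16,0],0],[1,[0.195,0.2,0],0]])

```text
time: 3.45
tool_pos: [475.1, -171.2, 394.2]
tcp_rot: [179.8, -0.1, 13.3]
ft_force: [0.1, -1.2, 1.2]
finger_gap: 85.1
```

```bash
python3 - <<'E'
from h import *
s=snap('wrist','w1.png')
print('cam',w(s,[0,0,0]), proj(s,[[558,-105,203],[604,-53,253],[604,-53,203],[432,-49,58]]))
for q in ['grip_mid','tall_mid','pointer_tip']:
    print(q,[(np.round(w(s,d['xyz']),1).tolist(),round(d['p'],2)) for d in spotter.search_frame(s,q)][:3])
E
```

```text
cam [ 548.16284705 -153.93631803  526.27040121] [[210.56737747  75.15534352]
 [143.8400045  -10.44314048]
 [162.98175029   7.67799776]
 [171.57883455 160.93284444]]
grip_mid [([604.3, -58.1, 222.7], 0.75), ([520.3, -306.1, 69.1], 0.52)]
tall_mid [([534.0, -29.0, 138.2], 0.86), ([602.9, -57.5, 219.2], 0.45)]
pointer_tip [([405.4, -50.6, 6.2], 0.73), ([503.0, -175.2, 109.8], 0.49)]
```

View pics/w1.png

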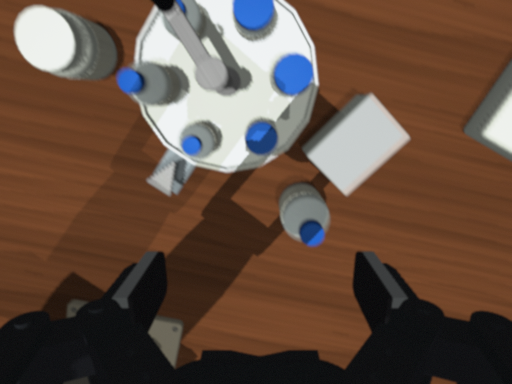

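```bash
python3 - <<'E'
import cv2
a=cv2.imread('pics/w1.png')[130:210,130:220]
cv2.imwrite('pics/w1z.png',cv2.resize(a,None,fx=7,fy=7,interpolation=cv2.INTER_CUBIC))
a=cv2.imread('pics/w1.png')[0:110,130:250]
cv2.imwrite('pics/w1y.png',cv2.resize(a,None,fx=5,fy=5,interpolation=cv2.INTER_CUBIC))
E
```

```text
(no output)
```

View pics/w1z.png

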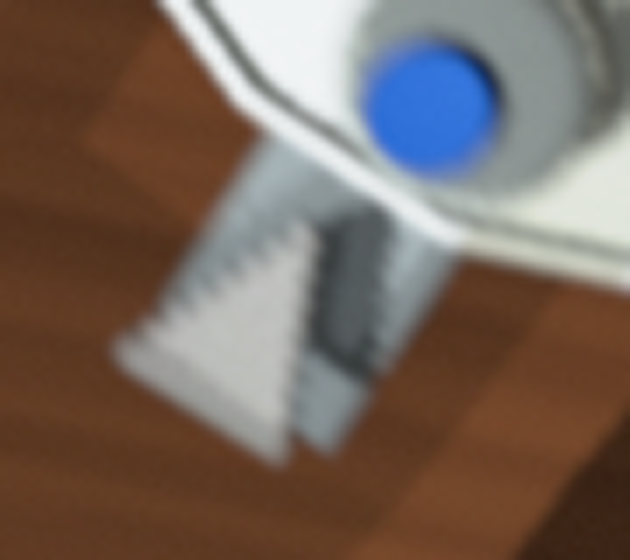

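View pics/w1y.png

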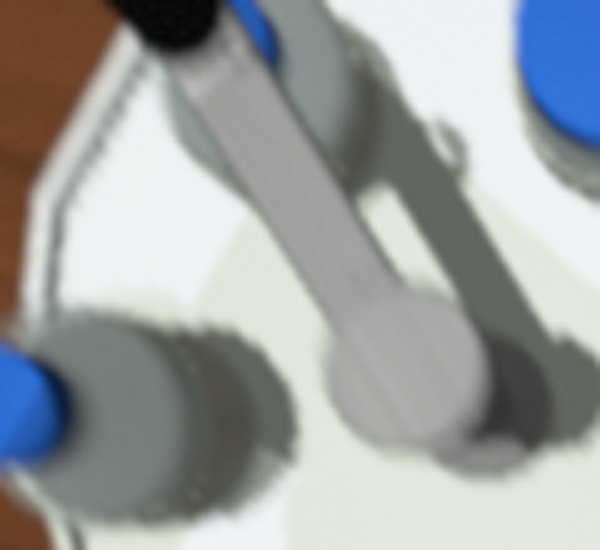

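```bash
python3 - <<'E'
from h import *
s=optics.snapshot('wrist'); 
z=lambda x,y:(130+x/7-.45,130+y/7-.45)
y5=lambda x,y:(130+x/5-.4,y/5-.4)
tip=ray_z(s,z(310,226),58); b=ray_z(s,z(203,396),58); A=np.array([557.8,-105.2])
ang=lambda v:np.degrees(np.arctan2(v[1],v[0]))
print(tip,b,ang((tip-b)[:2])-180,'from axis',ang(tip[:2]-A),np.hypot(*(tip[:2]-A)))
# plate edges (z~?) left edge, right edge
for zz in(3,10): print(ang((ray_z(s,z(165,300),zz)-ray_z(s,z(258,148),zz))[:2]),ang((ray_z(s,z(335,450),zz)-ray_z(s,z(455,262),zz))[:2]))
cap=ray_z(s,y5(410,372),205); print('cap',cap, 'foot',ray_z(s,y5(490,420),52))
for q in ((240,80),(218,100)): print(ray_z(s,y5(*q),203))
e1=ang((ray_z(s,y5(190,95),203)-ray_z(s,y5(330,330),203))[:2]); e2=ang((ray_z(s,y5(255,50),203)-ray_z(s,y5(395,275),203))[:2]); print('crank',e1,e2)
E
```

```text
[430.02793806 -53.20058905  58.        ] [387.74935902 -36.48267393  58.        ] -201.57497321163896 from axis 157.85514573633668 137.94795595388732
158.5943552618874 158.93000709732382
158.59435526188744 158.9300070973238
cap [ 557.99944334 -106.53312785  205.        ] foot [ 555.78267995 -107.79680567   52.        ]
[599.37726141 -67.17366942 203.        ]
[595.26506337 -63.82356633 203.        ]
crank 43.58199969445088 45.539672171507966
```

apply_moves(series=[[1,[0.03,0.035,-0.02],0],[1,[0.06,0.07,-0.04],0],[1,[0.07,0.11,-0.05],0],[1,[0.07,0.115,-0.05],0]])

```text
time: 4.2
tool_pos: [543.4, -57.1, 342.6]
tcp_rot: [179.9, 0.1, 13.4]
ft_force: [-0.6, -0.5, -0.3]
finger_gap: 85.4
```

```bash
python3 - <<'E'
from h import *
print(sense()['tool_pos'])
s=snap('wrist','w2.png'); cam=w(s,[0,0,0]); 
for q in ['grip_mid','tall_mid']:
    print(q,[(np.round(w(s,d['xyz']),1).tolist(),round(d['p'],2)) for d in spotter.search_frame(s,q)][:3])
print(cam,proj(s,[[606,-55,253],[606,-55,203],[557.7,-105.8,205],[430,-53,58]]))
E
```

```text
[543.4051477  -57.1168281  342.63978467]
grip_mid [([612.8, -51.4, 215.4], 0.52), ([558.2, 91.8, 111.2], 0.5)]
tall_mid [([543.4, -23.4, 135.7], 0.79), ([520.8, -302.2, 70.6], 0.66)]
[616.83881462 -39.87161848 474.47382317] [[277.11907027 118.7767733 ]
 [273.83408117 114.8329969 ]
 [316.94354997 184.24495215]
 [237.6515743  233.7281596 ]]
```

View pics/w2.png

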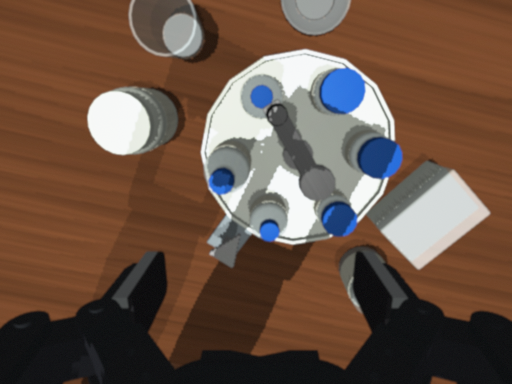

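```bash
python3 - <<'E'
from h import *
s=optics.snapshot('wrist')
a=s['color'][90:260,200:410]; cv2.imwrite('pics/w2z.png',cv2.resize(a,None,fx=3.5,fy=3.5,interpolation=cv2.INTER_CUBIC))
print(ray_z(s,(277,114),253),ray_z(s,(317.5,183),205))
E
```

```text
[609.42841416 -56.60599074 253.        ] [ 558.98618955 -108.74498766  205.        ]
```

View pics/w2z.png

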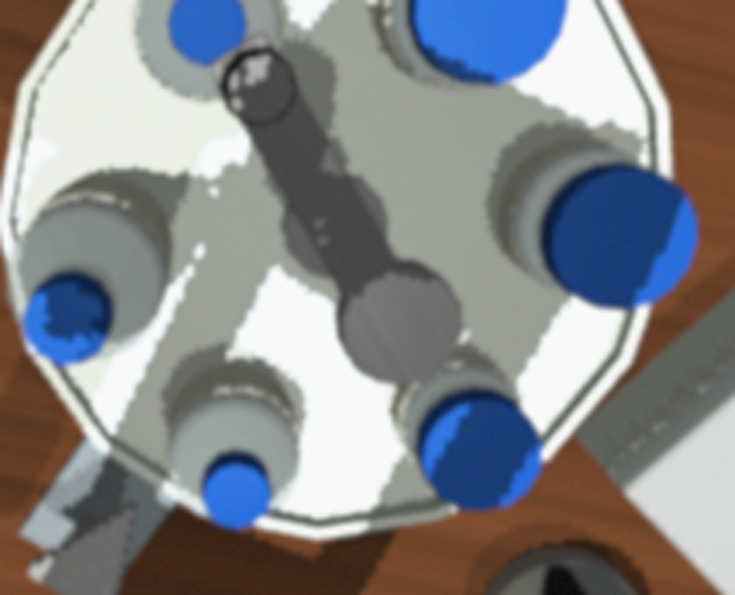

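apply_moves(series=[[1,[0.035,0,-0.01],0],[1,[0.064,0,-0.04],0],[1,[0.064,0,-0.08],0],[1,[0.064,0,-0.12],0],[1,[0.064,0,-0.12],0]])

```text
time: 5.03
tool_pos: [605.3, -60.6, 221.1]
tcp_rot: [179.9, 0.3, 13.1]
ft_force: [-0.1, -0.3, -0.1]
finger_gap: 85.5
```

```bash
python3 - <<'E'
from h import *
print(sense()['tool_pos'])
s=snap('wrist','w3.png'); print(proj(s,[[607.5,-57,253],[557.8,-106,205]]))
E
```

```text
[605.28888864 -60.63268994 221.10632688]
[[250.43639608 304.79201369]
 [318.21110408 341.60622814]]
```

View pics/w3.png

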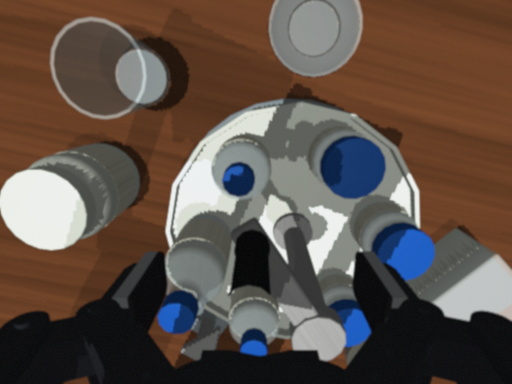

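```bash
python3 - <<'E'
from h import *
s=optics.snapshot('wrist'); st=sense(); print(st['tool_pos'],w(s,[0,0,0]))
print(proj(s,[[607.5,-57,253],[607.5,-57,203],[557.8,-106,205],[557.8,-106,52]]))
a=s['color'][190:384,160:400]; cv2.imwrite('pics/w3z.png',cv2.resize(a,None,fx=3,fy=3,interpolation=cv2.INTER_CUBIC))
E
```

```text
[607.92808942 -60.56469451 226.32450524] [680.12379477 -43.51464727 356.05392322]
[[249.88818453 302.6204487 ]
 [252.34723857 244.16284961]
 [316.48333235 340.04093583]
 [290.78820486 232.37050605]]
```

View pics/w3z.png

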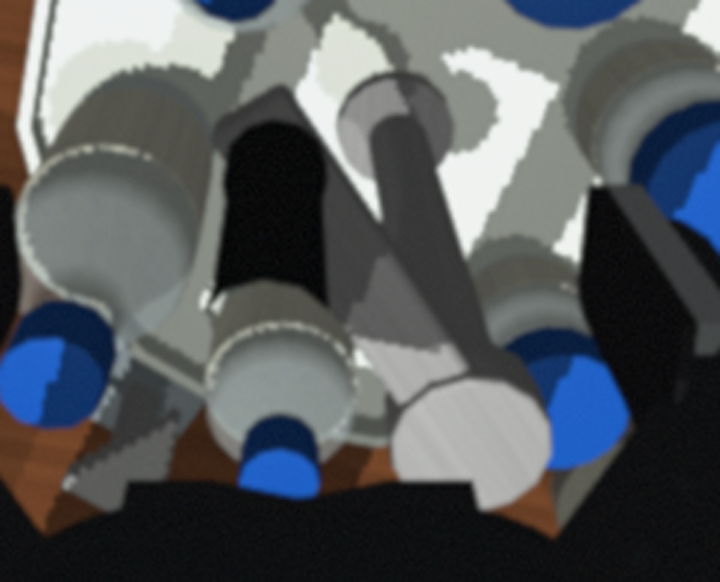

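apply_moves(series=[[1,[0.001,0.003,-0.002],0],[1,[0.001,0.003,-0.002],0]])

```text
time: 5.38
tool_pos: [610.0, -57.7, 226.6]
tcp_rot: [179.7, -0.3, 13.2]
ft_force: [-1.2, 0.0, 0.1]
finger_gap: 85.2
```

```bash
python3 - <<'E'
from h import *
for i in range(3):
    st=sense(); print(st['time'],st['tool_pos'],st['joint_pos'],st['ft_force'])
    s=optics.snapshot('wrist'); print(ray_z(s,(251.7,237),203), ray_z(s,(251,287),253))
E
```

```text
5.375 [609.9828465  -57.72384185 226.586388  ] [-10.10165018   9.45275099  84.73136602  -0.16913386  85.39451925
  66.74001198] [-1.18661439  0.02861178  0.13450845]
[613.72848562 -53.0805709  203.        ] [615.64372466 -53.28530372 253.        ]
5.425 [609.71934649 -57.66144305 226.12460482] [-10.0978779    9.46670247  84.76401255  -0.17319161  85.39208987
  66.73484302] [-0.66674304 -0.4317263   0.32303475]
[613.67280528 -52.96941655 203.        ] [615.72366385 -53.15835028 253.        ]
5.475 [609.49448147 -57.60964312 225.64952347] [-10.09628792   9.48528213  84.79293607  -0.17406371  85.38704328
  66.73280428] [ 0.01972719 -0.04338255  0.8378074 ]
[613.63509186 -52.87417974 203.        ] [615.8115743  -53.04965379 253.        ]
```

apply_moves(series=[[0.5,[0.0,0.001,-0.003],0],[0,[0.0,0.001,-0.003],0],[0,[0.0,0.001,-0.003],0],[0,[0.0,0.001,-0.003],0],[0,[0.0,0.001,-0.003],0]], grip_force=25)

```text
time: 6.15
tool_pos: [609.5, -56.3, 222.3]
tcp_rot: [179.7, -0.2, 13.2]
ft_force: [1.2, 2.3, -0.0]
finger_gap: 15.7
```

apply_moves(series=[[0,[0.0,0,0],0],[0,[0,0,0],0]])

```text
time: 6.4
tool_pos: [609.5, -56.3, 222.3]
tcp_rot: [179.7, -0.2, 13.2]
ft_force: [0.3, 0.5, -1.2]
finger_gap: 15.8
```

```bash
cat > arc.py <<'E'
import sys
from h import *
A=np.array([float(sys.argv[1]),float(sys.argv[2])]); R=float(sys.argv[3]); degs=[float(x) for x in sys.argv[4].split(',')]
st=sense(); p=st['tool_pos'][:2]; v=p-A; th=np.arctan2(v[1],v[0]); f=st['ft_force']
er=v/np.hypot(*v); print('th',np.degrees(th),'r',np.hypot(*v),'Frad',f[:2]@er,'Ftan',f[:2]@[-er[1],er[0]],'Fz',f[2],'z',st['tool_pos'][2])
for d in degs:
    a=th+np.radians(d); q=A+R*np.array([np.cos(a),np.sin(a)])-p; print(d,np.round(q/1000,4).tolist())
E
python3 arc.py 557.8 -106 71.7 -2,-5,-8,-11,-14
```

```text
th 43.87048120439455 r 71.71378740936576 Frad 0.5350798002203861 Ftan 0.18197134094280704 Fz -1.163855501586711 z 222.28058987346407
-2.0 [0.0017, -0.0018]
-5.0 [0.0041, -0.0047]
-8.0 [0.0064, -0.0077]
-11.0 [0.0085, -0.0108]
-14.0 [0.0105, -0.014]
```

apply_moves(series=[[0,[0.0017,-0.0018,0],0],[0,[0.0041,-0.0047,0],0],[0,[0.0064,-0.0077,0],0],[0,[0.0085,-0.0108,0],0],[0,[0.0105,-0.014,0],0]])

```text
time: 7.02
tool_pos: [620.3, -70.5, 222.3]
tcp_rot: [179.7, -0.3, 13.2]
ft_force: [2.3, 1.9, -1.0]
finger_gap: 15.3
```

```bash
python3 arc.py 557.8 -106 70.5 -4,-8,-12,-15,-18
```

```text
th 29.62817213342685 r 71.90090425781203 Frad 2.9602563452204405 Ftan 0.5542835398282696 Fz -0.9986900734315982 z 222.2970884964922
-4.0 [0.0011, -0.0051]
-8.0 [0.003, -0.0096]
-12.0 [0.0047, -0.0142]
-15.0 [0.0057, -0.0177]
-18.0 [0.0066, -0.0213]
```

apply_moves(series=[[0,[0.0022,-0.0046,0],0],[0,[0.0043,-0.0091,0],0],[0,[0.006,-0.0137,0],0],[0,[0.0071,-0.0173,0],0],[0,[0.008,-0.0209,0],0]])

```text
time: 7.65
tool_pos: [628.3, -91.7, 222.3]
tcp_rot: [179.7, -0.3, 13.2]
ft_force: [2.3, 2.2, -1.1]
finger_gap: 15.3
```

```bash
python3 arc.py 557.8 -106 72 -3,-6,-9,-12,-15
```

```text
th 11.471467066238633 r 71.97790981943739 Frad 2.6751725416750523 Ftan 1.7143212015744693 Fz -1.1361533119936804 z 222.2853291664578
-3.0 [0.0007, -0.0037]
-6.0 [0.0011, -0.0074]
-9.0 [0.0014, -0.0112]
-12.0 [0.0015, -0.015]
-15.0 [0.0013, -0.0187]
```

apply_moves(series=[[0,[0.0007,-0.0037,0],0],[0,[0.0011,-0.0074,0],0],[0,[0.0014,-0.0112,0],0],[0,[0.0015,-0.015,0],0],[0,[0.0013,-0.0187,0],0]])

```text
time: 8.28
tool_pos: [629.6, -110.7, 222.3]
tcp_rot: [179.7, -0.2, 13.2]
ft_force: [1.6, 0.5, 0.3]
finger_gap: 15.5
```

```bash
python3 arc.py 557.8 -106 72 -3,-6,-9,-11,-13
```

```text
th -3.784614842543255 r 71.91942380051321 Frad 1.5971115965486216 Ftan 0.5728971922708065 Fz 0.3260760083417218 z 222.2824704989439
-3.0 [-0.0003, -0.0038]
-6.0 [-0.0008, -0.0075]
-9.0 [-0.0015, -0.0112]
-11.0 [-0.0021, -0.0136]
-13.0 [-0.0028, -0.016]
```

apply_moves(series=[[0,[-0.0003,-0.0038,0],0],[0,[-0.0008,-0.0075,0],0],[0,[-0.0015,-0.0112,0],0],[0,[-0.0021,-0.0136,0],0],[0,[-0.0028,-0.016,0],0]])

```text
time: 8.9
tool_pos: [627.8, -122.1, 222.3]
tcp_rot: [-179.9, -0.4, 13.4]
ft_force: [7.4, 26.1, 0.5]
finger_gap: 15.7
```

```bash
python3 arc.py 557.8 -106 72 -3,-6,-9,-11,-13
```

```text
th -12.9272527830404 r 71.79163722966668 Frad 1.3299370358276206 Ftan 27.12198099265147 Fz 0.46940224353842275 z 222.31852792351765
-3.0 [-0.0007, -0.0037]
-6.0 [-0.0019, -0.0073]
-9.0 [-0.0032, -0.0108]
-11.0 [-0.0042, -0.0131]
-13.0 [-0.0052, -0.0154]
```

apply_moves(series=[[0,[-0.0008,-0.004,0],0],[0,[-0.0008,-0.004,0],0],[0,[-0.0008,-0.004,0],0],[0,[-0.0008,-0.004,0],0]])

```text
time: 9.4
tool_pos: [627.8, -121.8, 222.3]
tcp_rot: [-179.6, -0.6, 13.5]
ft_force: [5.1, 16.9, -0.2]
finger_gap: 15.8
```

```bash
python3 arc.py 557.8 -106 72 2,5; python3 - <<'E'
from h import *
s=snap('top','t2.png'); c=snap('scene','s2.png')
for S,n in((s,'t'),(c,'s')):
  print(n,[(np.round(w(S,d['xyz']),1).tolist(),round(d['p'],2)) for d in spotter.search_frame(S,'tall_mid')][:3])
cv2.imwrite('pics/t2z.png',cv2.resize(s['color'][150:300,240:400],None,fx=4,fy=4,interpolation=cv2.INTER_CUBIC))
cv2.imwrite('pics/s2z.png',cv2.resize(c['color'][135:265,130:290],None,fx=4,fy=4,interpolation=cv2.INTER_CUBIC))
E
```

```text
th -12.749657202198662 r 71.80695692785035 Frad 1.2437472027028524 Ftan 17.60480976626533 Fz -0.1845296906613847 z 222.2986327796312
2.0 [0.0007, 0.0024]
5.0 [0.0013, 0.0061]
t [([604.0, -35.3, 135.0], 0.73)]
s [([627.7, -39.0, 120.3], 0.64), ([424.0, -256.7, 68.8], 0.36)]
```

View pics/t2z.png

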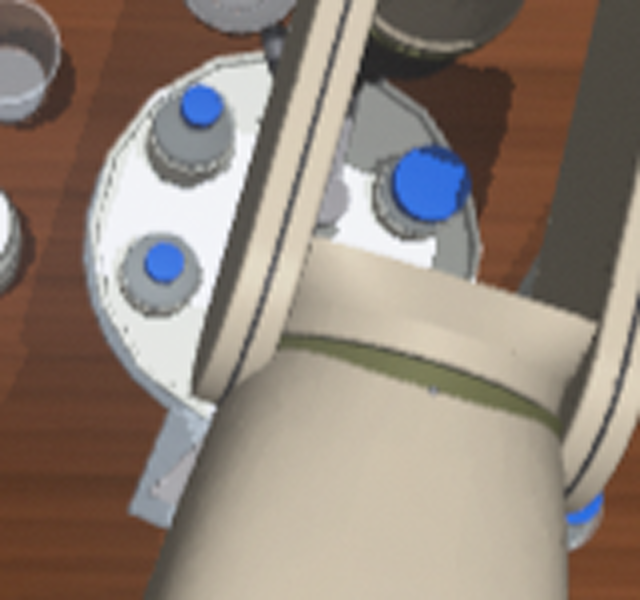

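View pics/s2z.png

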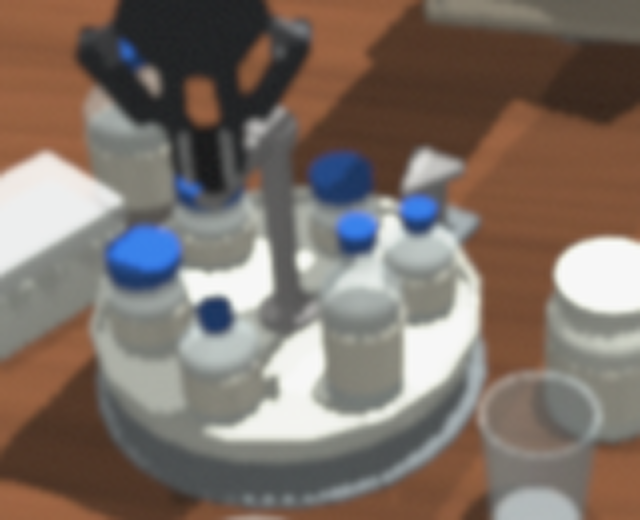

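```bash
python3 - <<'E'
from h import *
s=optics.snapshot('top'); c=optics.snapshot('scene'); A=np.array([557.8,-105.8])
for p in (ray_z(s,(240+202/4-.4,150+106/4-.4),178),ray_z(c,(130+357/4-.4,135+222/4-.4),178)):
    v=p[:2]-A; print(p,np.hypot(*v),np.degrees(np.arctan2(v[1],v[0])))
E
python3 arc.py 557.8 -106 71.8 2,5,9,13,17
```

```text
[615.18045517 -39.58132433 178.        ] 87.62094294253733 49.090095618950684
[613.03104341 -39.7339728  178.        ] 86.11148649333339 50.104455964985
th -12.740748137088314 r 71.7964867733533 Frad 1.945595099262536 Ftan 19.42413117455453 Fz 0.6783121864900997 z 222.27845907861806
2.0 [0.0005, 0.0025]
5.0 [0.0011, 0.0062]
9.0 [0.0016, 0.0111]
13.0 [0.0018, 0.0162]
17.0 [0.0016, 0.0212]
```

apply_moves(series=[[0,[0.0005,0.0025,0],0],[0,[0.0011,0.0062,0],0],[0,[0.0016,0.0111,0],0],[0,[0.0018,0.0162,0],0],[0,[0.0016,0.0212,0],0]])

```text
time: 10.32
tool_pos: [629.5, -100.4, 222.3]
tcp_rot: [-179.6, -0.6, 13.5]
ft_force: [1.9, -1.3, -0.4]
finger_gap: 15.7
```

```bash
python3 arc.py 557.8 -106 71.8 4,8,12,16,20
```

```text
th 4.457179625504967 r 71.94020256094208 Frad 1.8315094400845768 Ftan -1.3994246901293745 Fz -0.43146555256413677 z 222.3131635614093
4.0 [-0.0007, 0.005]
8.0 [-0.0016, 0.0099]
12.0 [-0.0029, 0.0148]
16.0 [-0.0045, 0.0195]
20.0 [-0.0064, 0.0241]
```

apply_moves(series=[[0,[-0.0006,0.005,0],0],[0,[-0.0015,0.0099,0],0],[0,[-0.0028,0.0148,0],0],[0,[-0.0044,0.0195,0],0],[0,[-0.0063,0.0241,0],0]])

```text
time: 10.95
tool_pos: [623.1, -75.9, 222.3]
tcp_rot: [-179.6, -0.6, 13.5]
ft_force: [2.1, 0.4, -0.2]
finger_gap: 15.7
```

```bash
python3 arc.py 557.8 -106 71.9 4,8,12,16,20
```

```text
th 24.740376366581664 r 71.89116819290474 Frad 2.1168086601411313 Ftan -0.5140969405131494 Fz -0.20269668698409438 z 222.3262895758309
4.0 [-0.0023, 0.0045]
8.0 [-0.0048, 0.0088]
12.0 [-0.0077, 0.0129]
16.0 [-0.0108, 0.0168]
20.0 [-0.0142, 0.0205]
```

apply_moves(series=[[0,[-0.0023,0.0045,0],0],[0,[-0.0048,0.0088,0],0],[0,[-0.0077,0.0129,0],0],[0,[-0.0108,0.0168,0],0],[0,[-0.0142,0.0205,0],0]])

```text
time: 11.58
tool_pos: [608.5, -55.3, 222.3]
tcp_rot: [-179.6, -0.6, 13.5]
ft_force: [-0.2, -1.1, 0.7]
finger_gap: 15.7
```

```bash
python3 arc.py 557.8 -106 71.8 4,8,12,16,20
```

```text
th 44.96372373364145 r 71.69650910705893 Frad -0.9322965575879987 Ftan -0.6253599551011824 Fz 0.6720091494967984 z 222.3282634784113
4.0 [-0.0036, 0.0035]
8.0 [-0.0075, 0.0066]
12.0 [-0.0116, 0.0095]
16.0 [-0.0159, 0.0121]
20.0 [-0.0203, 0.0144]
```

apply_moves(series=[[0,[-0.0036,0.0034,0],0],[0,[-0.0075,0.0065,0],0],[0,[-0.0116,0.0093,0],0],[0,[-0.0159,0.0118,0],0],[0,[-0.0203,0.0141,0],0]])

```text
time: 12.2
tool_pos: [587.8, -41.4, 222.3]
tcp_rot: [-179.6, -0.6, 13.5]
ft_force: [-0.6, -3.5, 0.7]
finger_gap: 15.3
```

```bash
python3 arc.py 557.8 -106 71.4 4,8,12,15,18
```

```text
th 65.08092873305367 r 71.28297047637716 Frad -3.4047297064991624 Ftan -0.8654288897628287 Fz 0.728291405651172 z 222.3137001698479
4.0 [-0.0045, 0.002]
8.0 [-0.0093, 0.0037]
12.0 [-0.0141, 0.0049]
15.0 [-0.0177, 0.0057]
18.0 [-0.0214, 0.0062]
```

apply_moves(series=[[0,[-0.0047,0.0016,0],0],[0,[-0.0095,0.0031,0],0],[0,[-0.0143,0.0042,0],0],[0,[-0.0179,0.0049,0],0],[0,[-0.0215,0.0053,0],0]])

```text
time: 12.82
tool_pos: [566.1, -35.9, 222.3]
tcp_rot: [-179.6, -0.6, 13.5]
ft_force: [0.9, -0.1, -0.8]
finger_gap: 15.7
```

```bash
python3 arc.py 557.8 -106 70.4 3,6,8,10; python3 - <<'E'
from h import *
s=snap('top','t3.png'); c=snap('scene','s3.png')
for S,n in((s,'t'),(c,'s')):
  print(n,[(np.round(w(S,d['xyz']),1).tolist(),round(d['p'],2)) for d in spotter.search_frame(S,'tall_mid')][:3])
cv2.imwrite('pics/t3z.png',cv2.resize(s['color'][150:300,240:400],None,fx=4,fy=4,interpolation=cv2.INTER_CUBIC))
cv2.imwrite('pics/s3z.png',cv2.resize(c['color'][135:265,130:290],None,fx=4,fy=4,interpolation=cv2.INTER_CUBIC))
E
```

```text
th 83.21049985200086 r 70.59609414176047 Frad -0.029156976921543898 Ftan -0.8703880373686422 Fz -0.831144298158344 z 222.30461782750467
3.0 [-0.0037, 0.0001]
6.0 [-0.0074, 0.0003]
8.0 [-0.0098, 0.0003]
10.0 [-0.0123, 0.0002]
t [([478.9, -51.8, 137.0], 0.9)]
s [([502.1, -60.4, 112.4], 0.78), ([570.8, -101.4, 49.0], 0.3)]
```

View pics/t3z.png

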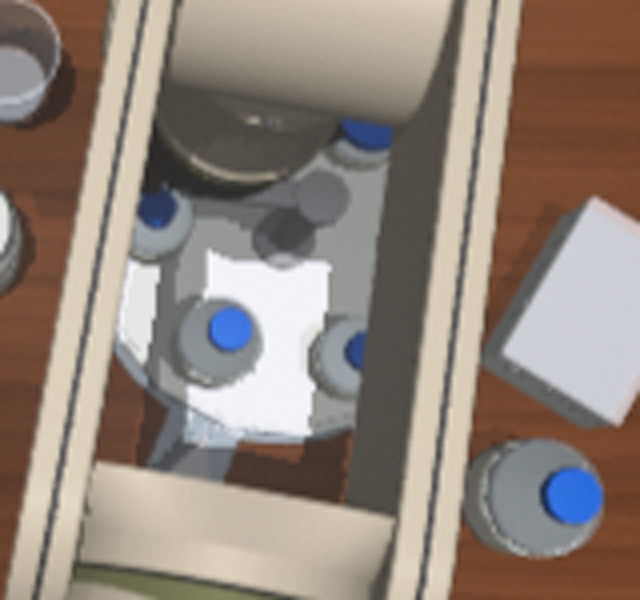

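View pics/s3z.png

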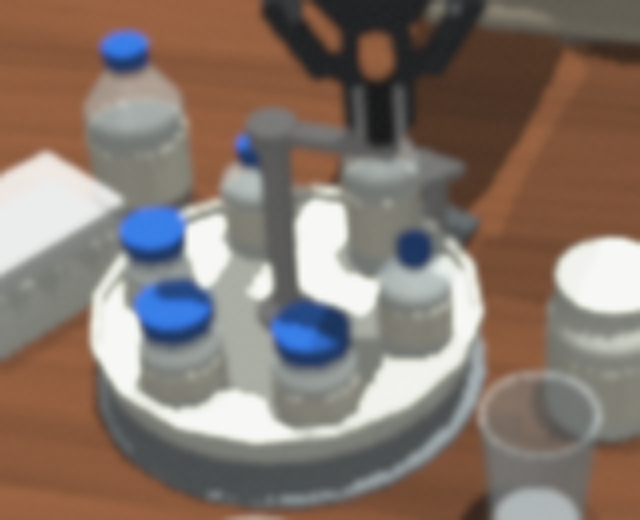

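```bash
python3 - <<'E'
from h import *
from scipy.optimize import least_squares
s=optics.snapshot('top')
P=np.array([[609.5,-56.3],[620.3,-70.5],[628.3,-91.7],[629.6,-110.7],[627.8,-121.8],[629.5,-100.4],[623.1,-75.9],[608.5,-55.3],[587.8,-41.4],[566.1,-35.9]])
for R in (70,70.5,71):print(R,least_squares(lambda v:np.hypot(*(P-v).T)-R,[557,-106]).x)
print(least_squares(lambda v:np.hypot(*(P-v[:2]).T)-v[2],[557,-106,70]).x)
p=ray_z(s,(240+231/4-.4,150+328/4-.4),178)
print(p)
tip=np.array([430.0,-52.5])
for A in ([557.8,-105.8],[559,-106.3]):
    v=p[:2]-A; u=tip-A; print(np.hypot(*v),np.degrees(np.arctan2(v[1],v[0])),np.degrees(np.arctan2(u[1],u[0])))
E
```

```text
70 [ 559.72460628 -105.5596689 ]
70.5 [ 559.25644304 -105.87390337]
71 [ 558.78893096 -106.18794457]
[ 559.77084758 -105.52864502   69.95065211]
[485.23307997 -57.0063327  178.        ]
87.44586812122235 146.08329297220882 157.3610375204698
88.7210466960961 146.24775166654348 157.36121514746958
```

```bash
python3 arc.py 559.7 -105.6 70 2.5,5.5,8.5,10.5,11.8
```

```text
th 84.64268457842165 r 70.02247627720698 Frad 0.9178126346312626 Ftan 0.5818906960751695 Fz 0.9314815327664776 z 222.2792829169393
2.5 [-0.003, 0.0002]
5.5 [-0.0067, 0.0003]
8.5 [-0.0104, 0.0002]
10.5 [-0.0128, 0.0]
11.8 [-0.0144, -0.0002]
```

apply_moves(series=[[0,[-0.003,0.0002,0],0],[0,[-0.0067,0.0003,0],0],[0,[-0.0104,0.0002,0],0],[0,[-0.0128,0,0],0],[0,[-0.0144,-0.0002,0],0]])

```text
time: 13.7
tool_pos: [551.7, -36.1, 222.3]
tcp_rot: [-179.6, -0.6, 13.5]
ft_force: [0.8, 0.6, -0.0]
finger_gap: 15.4
```

apply_moves(series=[[0,[0,0,0],0],[0,[0,0,0],0]])

```text
time: 13.95
tool_pos: [551.5, -36.1, 222.3]
tcp_rot: [-179.6, -0.5, 13.5]
ft_force: [0.4, 0.4, 0.4]
finger_gap: 15.6
```

```bash
python3 arc.py 559.7 -105.6 70 1; python3 - <<'E'
from h import *
s=snap('top','t4.png'); 
A=np.array([559,-105.8]);
# cap detection: blue blobs
h=cv2.cvtColor(s['color'],cv2.COLOR_BGR2HSV); m=((h[...,0]>100)&(h[...,0]<125)&(h[...,1]>120)).astype(np.uint8); m[:150]=0;m[262:]=0;m[:,:255]=0;m[:,350:]=0
n,l,st,ce=cv2.connectedComponentsWithStats(m)
for i in range(1,n):
  if st[i,4]>15:
    p=ray_z(s,ce[i],178); v=p[:2]-A; print(ce[i],st[i],p,np.hypot(*v),np.degrees(np.arctan2(v[1],v[0])))
u=np.radians(158); im=cv2.resize(s['color'],None,fx=4,fy=4,interpolation=cv2.INTER_CUBIC)
for z,col in((58,(0,0,255)),(178,(0,255,0))):
  q=proj(s,[[*(A+k*np.array([np.cos(u),np.sin(u)])),z] for k in ((0,180) if z<100 else (70,106))]); q=((q+.5)*4).astype(int); cv2.line(im,tuple(map(int,q[0])),tuple(map(int,q[1])),col,1)
cv2.imwrite('pics/t4z.png',im[600:1200,960:1600])
c=snap('scene','s4.png'); cv2.imwrite('pics/s4z.png',cv2.resize(c['color'][135:265,130:290],None,fx=4,fy=4,interpolation=cv2.INTER_CUBIC))
E
```

```text
th 96.73181264758068 r 69.96477116784422 Frad 0.3375001320979429 Ftan -0.4707359439692541 Fz 0.4223163999665036 z 222.28760269341734
1.0 [-0.0012, -0.0001]
[278.70212766 209.4893617 ] [275 206   8   8  47] [535.28729015 -13.78870551 178.        ] 95.01774003644573 104.45152825088199
[304.15217391 235.73913043] [299 231  11  11  92] [476.15259153 -72.56369616 178.        ] 89.26558678102158 158.1405804927184
```

View pics/t4z.png

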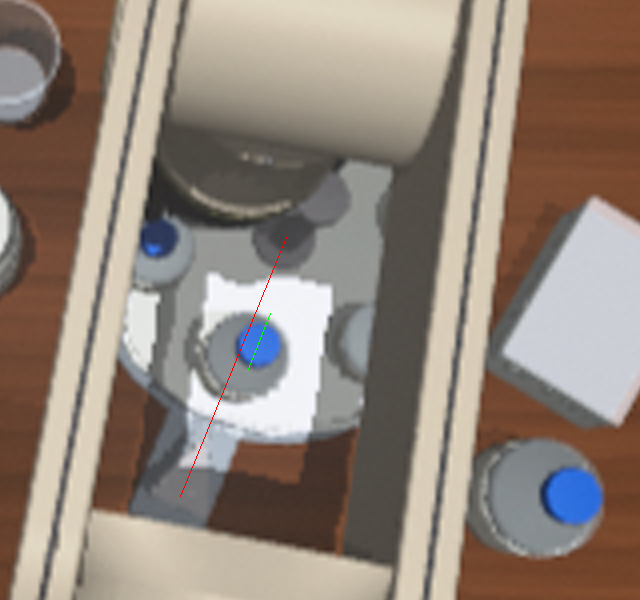

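View pics/s4z.png

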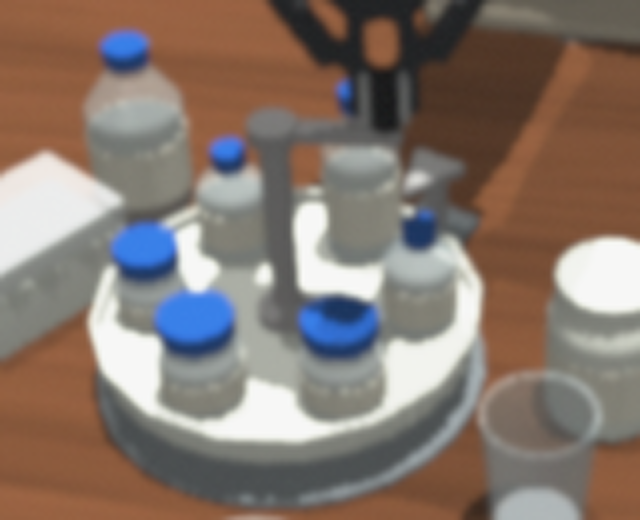

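```bash
python3 - <<'E'
from h import *
st=sense(); print(st['time'],st['tool_pos'],st['qd'],st['ft_force'],st['finger_gap'])
print(hand_in())
E
```

```text
14.05 [551.57309176 -36.09995163 222.31137603] [-0.03573794  0.08993728 -0.08832923 -0.01685346 -0.08468448  0.09089512] [-0.57574804  0.64537324  0.25433159] 15.759213935894495
the job is handed in; nothing more can be done
None
```

I turned the tray clockwise by the grip until it came up hard against its stop, then back anticlockwise until the tall bottle lined up with the pointer. I handed in at 14 s with the fingers still closed on the grip.

- **Stop:** the tray stopped after about 57° (1.0 rad) of clockwise turning. The push at the grip rose from about 1–2 N to 27 N, and I held it there at 17–19 N for more than 0.5 s.
- **Alignment:** I then turned back about 109°. In the last top picture the tall bottle stands at 158.1° and 89 mm from the axis. The pointer's direction came out between 157.4° and 158.6° depending on how I measured it, so the bottle is off by at most about 1 mm sideways, against the 12 mm allowed.
- **Holding:** the finger gap was 15.8 mm on the 16 mm grip, with under 1 N outside force and the arm essentially still.
- **Other things:** all containers that show in the last pictures stand upright. The fingertips stayed above 203 mm over the tray, higher than every container. I did not measure the bench items again at the end, but the arm showed no unexpected force.
- **Where readings differed:** the camera put the axis at about (557.8, -105.8) mm, while a circle fitted to the grip's path gave (559.8, -105.5) mm. That 2 mm difference is within the calibration error and shifts the alignment by less than 1 mm.

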